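Assemble a refillable cream jar on the bench nest

TASK

Put together the refillable jar with the sage-green refill: stand the empty amber jar upright in the round nest, hang the sage-green pod in it so that its flange sits on the jar's rim, plug the dark seal disc into the pod's mouth, and last set the wooden lid fully down over it, in that order. The jar is glass, so set it down without dropping it or tipping it over, and leave the rose pod and the other things on the bench where they are.

Things in the scene. Friction and masses are not known exactly. Their poses are not given: they have to be found in the camera images.
- nest: Bench nest, fixed to the table: round aluminium foot 100 mm across, 5 mm high, with a black ring (outside 85 mm, inside 70 mm across, top 16 mm above the table) round a flat rubber pad whose top is 10 mm above the table. The jar stands on the pad inside the ring. Origin: centre of its underside, on the table; z up.
- jar: Empty outer jar of amber glass, open at the top, standing upright: 62 mm across outside, 52 mm inside, 46 mm high, floor 6 mm thick, 140 g. The nest's ring leaves 4 mm all round it. Origin: centre of its underside; z up through the mouth.
- sage_pod: Sage-green refill pod, standing upright, 47 mm high, 60 g. From below: a tapered body (36 mm across at the foot, 46 mm under the flange, 30 mm high), a flange 59 mm across from 30 to 33 mm, and a ribbed neck 48 mm across from 33 to 47 mm, the part to hold. The neck's mouth is 43 mm across and 5.5 mm deep down to a paler green film. In the jar the flange lies on the jar's rim and the pod's foot is 16 mm above the jar's underside. Origin: centre of its underside; z up.
- rose_pod: Rose-pink refill pod, the same shape as the sage-green one. Not wanted; leave it standing. Origin: centre of its underside; z up.
- seal_disc: Dark grey seal disc, lying plug down: a plug 37 mm across and 4 mm high, above it a plate 44 mm across from 4 to 6.5 mm, above it an upright grip tab 26 mm long (along its x), 12 mm thick (along its y), from 6.5 to 15.5 mm. The plug goes into the pod's mouth and the plate lies on the neck's edge, 47 mm above the pod's foot. 16 g. Origin: centre of the plug's underside; z up.
- lid: Light wooden slip-on lid, lying mouth down: 60 mm across, 31 mm high, hollow inside (55 mm across, 28 mm deep). It slips over the pod's neck and the disc, its edge coming to rest on the pod's flange, 33 mm above the pod's foot. 40 g. Origin: centre of its mouth, in the plane of its lower edge; z up.
- tamper: Bystander: jar tamper, beech grip on a light metal foot, 42 mm across, 83 mm high, standing. Origin: centre of its underside.
- tape_roll: Bystander: roll of brown carton tape lying flat, 94 mm across, 24 mm high. Origin: centre of its underside.
- funnel: Bystander: steel funnel standing mouth down, 95 mm across at the table, spout tip 86 mm up. Origin: centre of its mouth, on the table.
- salve_jar: Bystander: small closed amber jar with a gold lid, 43 mm across, 44 mm high. Origin: centre of its underside.

How it is judged:
By the outcome, as a careful person would: the job done as asked, in the order asked, and still so for the second after the job is handed in, with the robot touching nothing.
It also fails if it takes over 99 s, if anything falls off the work surface, if the arm or the gripper's body presses on something with over 40 N, if the wrist force passes 120 N, or if a joint passes its speed limit or range.

ROBOT

A 6-joint arm with a two-finger parallel gripper is mounted at the origin on a cart in front of the work surface, level with it; the furniture and walls round the work are solid. World frame = base frame: x ahead of the robot, y to its left, z up, the work surface at z = 0. Lengths are in m, angles in rad, forces in N, time in s.
With the tool pointing down it reaches from about 0.35 to 0.95 m from the base axis. Payload 17.4 kg.
Tool frame: the origin (TCP) lies midway between the tips of the shut fingers; the grasp point (between the pads) lies 19 mm behind it; z points along the fingers, y is the line along which they close (so a half turn about z gives the same grasp; the last joint's range is limited). The gripper opens to 93 mm and grips with 3 to 60 N. Pads are 15 mm wide; open, the fingers measure 128 mm over their backs; the gripper's body (75 mm by 188 mm) begins 65 mm behind the grasp point.
Start: joints at [-1.198, 0.116, 1.442, -0, 1.584, -0.038], TCP at [0.27, -0.619, 0.219] pointing down, gripper open.
Joint ranges: [-2.83, 2.83], [-0.83, 2.19], [0.07, 2.5], [-1.14, 4.28], [0.01, 3], [-2.97, 2.97]. Speed limits (rad/s): [1.89, 1.89, 2.22, 3.14, 3.14, 3.14].

INTERFACE

Orientations are given as a unit quaternion [x, y, z, w].
In Python, from station import manip gives the robot as it stands.
- The arm moves only by the shell command python3 -m pendant 'ROWS' [OPENING] [FORCE]. ROWS is a JSON object of lists of equal length, an entry for each row: "dp": the shift along the world's x, y, z in mm, a list of three; "twist": the turn, a rotation vector about the world's x, y, z in rad, a list of three. A call has 1 to 5 rows; each row shifts and turns the commanded pose from where the row before left it; what a row does not reach is not made up. A row lasts 1/8 s, in which the tool goes at most 62.5 mm and 10.7 degrees, less where a joint would pass 70% of its speed; a pose out of reach is approached as far as the arm can. A call with a gripper value outside its range is refused whole. OPENING is the finger opening in mm, from 0 to 93, set as the call begins (- or left out, the last holds). The fingers move at their own pace and stop on an object; FORCE is the grip in N (left out, the last holds). Time passes only in rows, so rows that do not move let the fingers close. It gives the time, the measured TCP pose, the force, the opening and the grip force at its end, in the units of the state.
- manip.get_obs(): the state, without advancing time (a new reading comes with each control period).
- manip.camera(name): name is "scene" or "top"; returns a dict with "frame" (480x640x3 uint8, red, green, blue), "fov_y" (degrees; the focal length in pixels is half the picture's height over the tangent of half this angle, whatever the lens; pixels are square), "cx", "cy" (the principal point, pixels), "world_to_cam" (4x4, takes a point from world to camera coordinates). Camera axes: x right, y up, looking along -z (the intrinsics and any distortion apply to the point x, -y, -z); pixel columns grow to the right and rows downward; lengths in m; the calibration is good to about 2 mm. A picture is of the moment at which its call begins. There is no depth.
- manip.hand_in(): hands the job in; it is judged then, once.
The state is a dict: "time_s": time; "q": joint angles; "qvel": joint speeds; "tau": joint torques, N m; "ee_pos": TCP position; "tool_rot": TCP orientation; "contact_force": force on the tool from outside, world axes, zero at the start; "torque": the same for the moment, N m; "gripper_width": opening from 0.0 (shut) to 1.0 (fully open); "grasp_force": force on a finger pad.
Only numpy, scipy, OpenCV 4.12 (cv2) and the standard library are available. Lean on these libraries where they do the work, as an engineer would, in place of code of your own. Each camera call takes 0.05 s, during which the arm holds its last target. There are 200 camera calls.

## Working session

There is one attempt and no reset: what is moved stays moved. The work goes in short steps, Python scripts to look and compute and a shell command to move; the robot and the scene stay as the last step left them, time stands still between calls to the robot, and variables do not carry over. Pictures are saved under pics/ and viewed, at most 14 in all, crops included, and the job is handed in when it is done.

```bash
ls; mkdir -p pics; python3 - <<'E'
from station import manip
import cv2,numpy as np
o=manip.get_obs();print({k:np.round(v,3).tolist() for k,v in o.items()})
for n in("scene","top"):
    c=manip.camera(n);cv2.imwrite(f"pics/{n}0.png",c["frame"][:,:,::-1]);print(n,{k:(np.round(v,4).tolist()) for k,v in c.items() if k!="frame"})
E
```

```text
pics
{'time_s': 0.0, 'q': [-1.198, 0.117, 1.442, -0.0, 1.584, -0.038], 'qvel': [0.0, 0.0, 0.001, 0.001, 0.001, 0.001], 'tau': [-0.006, -72.128, -62.261, 0.077, 0.024, -0.0], 'ee_pos': [0.269, -0.619, 0.218], 'tool_rot': [0.979, 0.204, -0.0, -0.001], 'contact_force': [-0.445, 0.395, 0.817], 'torque': [-0.037, -0.001, 0.024], 'grasp_force': 0.0, 'gripper_width': 1.0}
scene {'fov_y': 47.1262, 'cx': 324.522, 'cy': 230.6689, 'world_to_cam': [[-0.7089, -0.705, 0.0209, 0.3819], [0.4887, -0.4695, 0.7354, -0.2898], [-0.5087, 0.5315, 0.6773, -0.8907], [0.0, 0.0, 0.0, 1.0]]}
top {'fov_y': 48.8874, 'cx': 319.4556, 'cy': 246.733, 'world_to_cam': [[0.005, -0.9997, -0.0257, 0.0126], [0.9974, 0.0031, 0.0717, -0.5312], [-0.0716, -0.026, 0.9971, -1.1681], [0.0, 0.0, 0.0, 1.0]]}
```

View pics/top0.png

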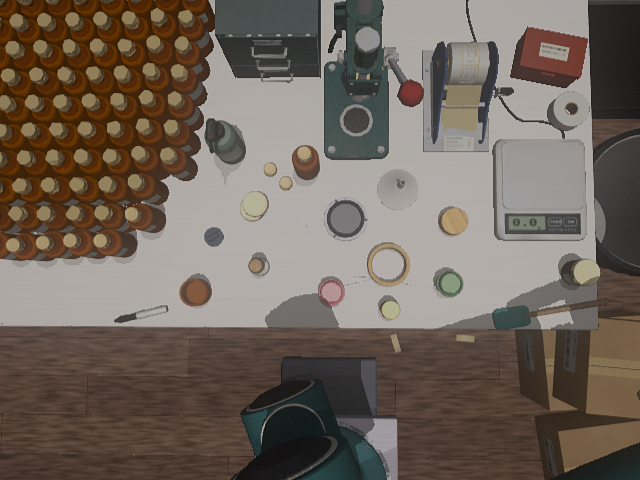

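View pics/scene0.png

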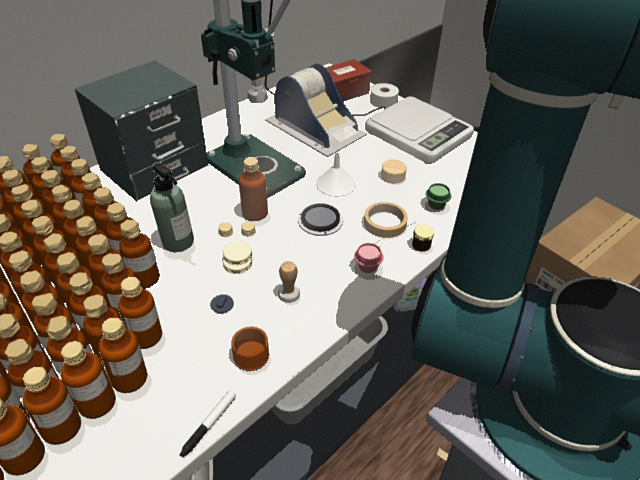

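Top view: jar at (196,292), disc (214,237), nest (346,218), lid (453,221), sage pod (449,284), rose pod (331,292). In the scene view: jar (250,348), disc (222,303), nest (321,218), lid (393,172), sage pod (438,196).

```bash
cat > h.py <<'E'
import numpy as np,cv2
from station import manip
def ray(c,u,v):
    f=240/np.tan(np.radians(c["fov_y"])/2);M=np.array(c["world_to_cam"]);R=M[:3,:3]
    d=R.T@np.array([(u-c["cx"])/f,-(v-c["cy"])/f,-1]);return -R.T@M[:3,3],d
def onz(c,u,v,z):
    o,d=ray(c,u,v);return (o+d*(z-o[2])/d[2])[:2]
def proj(c,P):
    f=240/np.tan(np.radians(c["fov_y"])/2);M=np.array(c["world_to_cam"]);p=M[:3,:3]@P+M[:3,3]
    return c["cx"]-f*p[0]/p[2],c["cy"]+f*p[1]/p[2]
def blob(c,seed,rad,fn):
    "mask fn(hsv) near seed; returns largest contour hull"
    hsv=cv2.cvtColor(c["frame"],cv2.COLOR_RGB2HSV).astype(int)
    m=fn(hsv[...,0],hsv[...,1],hsv[...,2]).astype(np.uint8)*255
    k=np.zeros_like(m);cv2.circle(k,seed,rad,255,-1);m&=k
    cs=cv2.findContours(m,cv2.RETR_EXTERNAL,cv2.CHAIN_APPROX_NONE)[0]
    return max(cs,key=cv2.contourArea)
def circ(c,cnt,z):
    P=np.array([onz(c,u,v,z) for u,v in cnt[:,0,:]],np.float32)
    hull=cv2.convexHull(P)[:,0];(x,y),(a,b),t=cv2.fitEllipse(P);return np.round([x*1e3,y*1e3,a*1e3,b*1e3],1)
E
python3 - <<'E'
from h import *
t=manip.camera("top");s=manip.camera("scene")
F=dict(jar=lambda h,S,v:(S>110)&((h<18)|(h>172)),disc=lambda h,S,v:v<110,nest=lambda h,S,v:v<75,lid=lambda h,S,v:(S>60)&(h>8)&(h<28)&(v>120),sage=lambda h,S,v:(h>40)&(h<85)&(S>50),rose=lambda h,S,v:(S>50)&((h>165)|(h<5)))
for n,pt,ps,zs in(("jar",(196,292),(250,348),.046),("disc",(214,237),(222,303),.0065),("nest",(346,218),(321,218),.016),("lid",(453,221),(393,172),.031),("sage",(449,284),(438,196),.047),("rose",(331,292),(368,258),.047)):
  for c,p,nm in((t,pt,"top"),(s,ps,"scene")):
    cn=blob(c,p,28 ,F[n]); print(n,nm,cv2.boundingRect(cn),circ(c,cn,zs))
im=np.hstack([cv2.resize(t["frame"][200:310,180:260],None,fx=4,fy=4,interpolation=2),cv2.resize(s["frame"][280:390,190:290],None,fx=4,fy=4,interpolation=2)]);cv2.imwrite("pics/c1.png",im[:,:,::-1])
E
```

```text
jar top (180, 279, 27, 27) [428.5 290.5  54.9  57.5]
jar scene (232, 327, 37, 44) [416.4 299.6  60.6  87.5]
disc top (205, 228, 19, 18) [554.8 257.4  40.1  41.6]
disc scene (211, 295, 23, 19) [552.5 259.   40.1  43.4]
nest top (331, 201, 31, 13) [600.9 -43.   65.8  70.4]
nest scene (302, 204, 38, 28) [591.7 -39.7  81.9  87.9]
lid top (441, 208, 27, 27) [ 589.2 -284.5   56.8   57.6]
lid scene (382, 159, 25, 24) [ 578.7 -275.6   55.    91.3]
sage top (453, 292, 7, 4) [ 428.5 -282.3    3.5   13.4]
sage scene (426, 184, 25, 26) [ 438.8 -253.5   50.3   90.1]
rose top (318, 279, 27, 27) [430.4 -11.7  55.5  56. ]
rose scene (354, 243, 29, 30) [4.199e+02 4.000e-01 5.280e+01 7.990e+01]
```

View pics/c1.png

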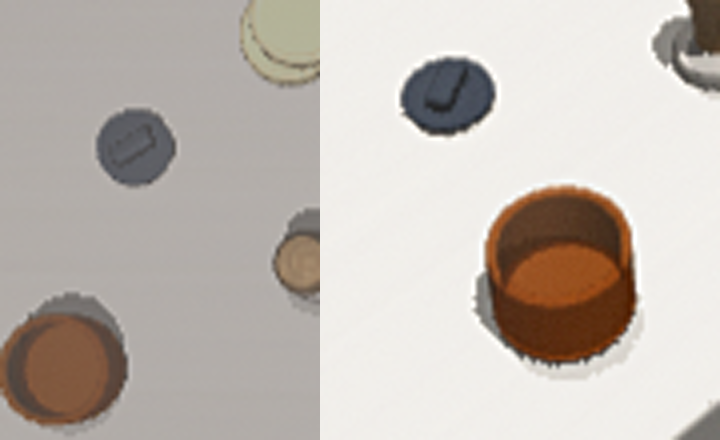

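Disc agrees between views to 3 mm; the tab runs roughly at -57° in world. Refining the others with mid-height planes.

```bash
python3 - <<'E'
from h import *
t=manip.camera("top");s=manip.camera("scene")
A=lambda h,S,v:(S>110)&((h<18)|(h>172))
L=lambda h,S,v:(S>60)&(h>8)&(h<28)&(v>120)
R=lambda h,S,v:(S>50)&((h>165)|(h<5))
G=lambda h,S,v:(h>35)&(h<95)&(S>35)
for n,p,q,f,z in(("jar",(196,292),(250,348),A,.023),("lid",(453,221),(393,172),L,.0155),("sage",(449,284),(438,196),G,.0315),("rose",(331,292),(368,258),R,.0315)):
  for c,pp in((t,p),(s,q)):
    x,y,w,hh=cv2.boundingRect(blob(c,pp,34,f));print(n,(x,y,w,hh),np.round(onz(c,x+(w-1)/2,y+(hh-1)/2,z)*1e3,1))
hs=cv2.cvtColor(t["frame"],cv2.COLOR_RGB2HSV);print(hs[284,430:470].tolist())
for f in(60,70,80,90,100):
  for c,p in((t,(346,218)),(s,(321,218))):
    try:
      cn=blob(c,p,32,lambda h,S,v:v<f);print(f,cv2.boundingRect(cn),circ(c,cn,.016))
    except Exception as e:print(e)
print("foot",onz(t,325,218,.005))
print("tab",onz(s,217.5,305,.0155),onz(s,226.75,297,.0155))
im=np.hstack([cv2.resize(t["frame"][190:250,320:375],None,fx=6,fy=6,interpolation=2),cv2.resize(t["frame"][255:315,420:480],None,fx=6,fy=6,interpolation=2)]);cv2.imwrite("pics/c2.png",im[:,:,::-1])
E
```

```text
jar (180, 279, 27, 27) [428.3 297.7]
jar (232, 327, 37, 44) [428.1 292. ]
lid (441, 208, 27, 27) [ 590.4 -287.5]
lid (382, 159, 25, 24) [ 589.8 -289.8]
sage (437, 271, 26, 26) [ 450.  -272.2]
sage (426, 183, 25, 27) [ 446.8 -269.3]
rose (318, 279, 27, 27) [430.  -11.6]
rose (354, 243, 29, 30) [427.5  -9.6]
[[12, 14, 179], [12, 14, 179], [10, 13, 181], [10, 14, 160], [11, 22, 92], [13, 18, 97], [34, 22, 81], [56, 49, 130], [52, 45, 108], [30, 18, 70], [51, 40, 89], [53, 50, 128], [49, 45, 158], [49, 46, 155], [49, 48, 154], [48, 50, 154], [48, 48, 153], [47, 47, 153], [47, 47, 153], [47, 47, 153], [48, 47, 153], [48, 45, 152], [49, 45, 152], [50, 45, 152], [49, 45, 152], [49, 45, 152], [49, 47, 152], [49, 47, 152], [49, 48, 153], [49, 48, 154], [43, 39, 92], [48, 39, 86], [56, 52, 117], [45, 21, 143], [9, 14, 182], [12, 14, 179], [12, 14, 179], [10, 13, 178], [12, 14, 179], [12, 14, 178]]
max() iterable argument is empty
60 (303, 205, 36, 27) [592.6 -39.7  78.   81.4]
70 (346, 236, 4, 1) [555.8 -48.7   0.    7.8]
70 (302, 204, 38, 28) [591.4 -39.7  81.5  86.9]
80 (327, 201, 37, 36) [596.  -42.8  80.7  81.6]
80 (302, 204, 38, 28) [591.8 -39.9  82.   88.4]
90 (327, 201, 37, 36) [596.1 -42.8  81.1  82. ]
90 (301, 204, 39, 28) [591.8 -39.8  83.3  88.6]
100 (327, 200, 37, 37) [596.3 -42.7  82.2  83.2]
100 (301, 204, 39, 29) [592.  -39.7  83.8  89.4]
foot [0.59800009 0.00276438]
tab [0.54882843 0.27043061] [0.55233013 0.24636796]
```

View pics/c2.png

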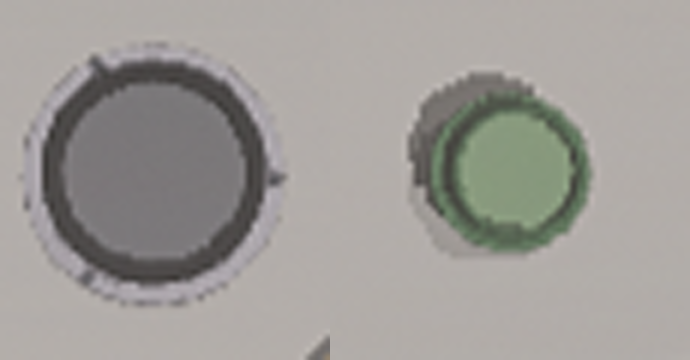

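Nest is at about (596,-42), sage pod (449,-271), lid (590,-288), jar (428,295). First, the jar.

```bash
python3 -m pendant '{"dp":[[20,57,0],[20,57,0],[20,57,0],[20,57,0],[20,57,0]],"twist":[[0,0,0.11],[0,0,0.11],[0,0,0.11],[0,0,0.11],[0,0,0.11]]}' 93 20
python3 -m pendant '{"dp":[[20,57,0],[20,57,0],[20,57,0],[20,57,0],[20,57,0]],"twist":[[0,0,0.11],[0,0,0.11],[0,0,0.11],[0,0,0.11],[0,0,0.11]]}'
python3 -m pendant '{"dp":[[-8,57,0],[-8,57,0],[-8,57,0],[-8,57,0],[-8,57,0]],"twist":[[0,0,0.11],[0,0,0.11],[0,0,0.11],[0,0,0.11],[0,0,0.11]]}'
python3 -m pendant '{"dp":[[0,50,-20],[0,0,-40],[0,0,0]],"twist":[[0,0,0],[0,0,0],[0,0,0]]}'
python3 - <<'E'
from h import *
c=manip.camera("top");s=manip.camera("scene")
cv2.imwrite("pics/c3.png",np.vstack([c["frame"][200:340,150:350],s["frame"][270:410,150:350]])[:,:,::-1].repeat(2,0).repeat(2,1))
E
```

```text
time_s: 0.92
ee_pos: [0.3698, -0.332, 0.2187]
tool_rot: [0.886, 0.464, 0.0, 0.0]
contact_force: [0.2, 0.1, 0.5]
gripper_width: 0.999
grasp_force: 0.0
time_s: 1.55
ee_pos: [0.4698, -0.0469, 0.219]
tool_rot: [0.727, 0.687, 0.0, 0.0]
contact_force: [0.7, -1.3, 0.4]
gripper_width: 1.001
grasp_force: 0.0
time_s: 2.17
ee_pos: [0.4289, 0.238, 0.2189]
tool_rot: [0.513, 0.858, 0.0, 0.0]
contact_force: [0.8, -0.4, 0.4]
gripper_width: 1.0
grasp_force: 0.0
time_s: 2.55
ee_pos: [0.4283, 0.2859, 0.1561]
tool_rot: [0.514, 0.858, -0.002, -0.001]
contact_force: [0.4, -0.4, 0.4]
gripper_width: 1.002
grasp_force: 0.0
```

View pics/c3.png

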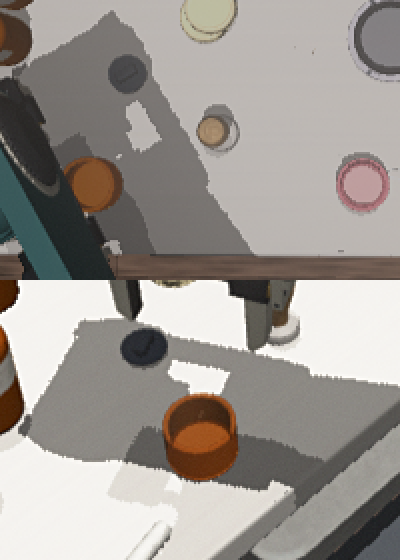

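Finger tips show in the scene view at about (215,289) and (279,302); jar at (250,348). Checking the TCP against calibration.

```bash
python3 - <<'E'
from h import *
s=manip.camera("scene");t=manip.camera("top")
o=manip.get_obs();P=np.array(o["ee_pos"]);a=np.radians(2*np.degrees(np.arctan2(o["tool_rot"][1],o["tool_rot"][0]))-90);print(P,np.degrees(a))
d=np.array([np.cos(a),np.sin(a),0])
for k in(-.0465,0,.0465):print(np.round(proj(s,P+k*d)))
print("jar proj of (428,295,23)",proj(s,np.array([.428,.295,.023])),proj(t,np.array([.428,.295,.023])))
A=lambda h,S,v:(S>110)&((h<18)|(h>172))
x,y,w,hh=cv2.boundingRect(blob(s,(250,348),34,A));print(x,y,w,hh)
# undistorted-ness: straight table edge
cv2.imwrite("pics/c4.png",cv2.resize(s["frame"][285:325,195:255],None,fx=10,fy=10,interpolation=2)[:,:,::-1])
E
```

```text
[0.43027703 0.28597654 0.16067034] 28.023350954159838
[274. 300.]
[246. 293.]
[218. 286.]
jar proj of (428,295,23) (np.float64(248.6622428259804), np.float64(349.5725582208051)) (np.float64(194.1841715906606), np.float64(292.12206424423954))
231 327 38 44
```

View pics/c4.png

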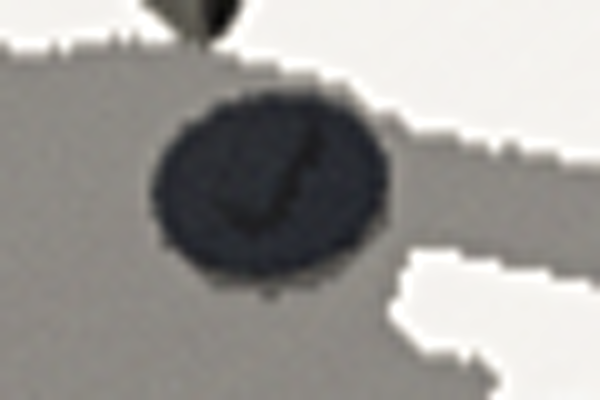

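```bash
python3 -m pendant '{"dp":[[-1,8,-30],[0,0,-50],[0,0,-40],[0,0,-23],[0,0,0]],"twist":[[0,0,0],[0,0,0],[0,0,0],[0,0,0],[0,0,0]]}' 93 15
python3 -m pendant '{"dp":[[0,0,0],[0,0,0],[0,0,0],[0,0,0],[0,0,0]],"twist":[[0,0,0],[0,0,0],[0,0,0],[0,0,0],[0,0,0]]}' 50 15
```

```text
time_s: 3.38
ee_pos: [0.4286, 0.2936, 0.0156]
tool_rot: [0.515, 0.857, -0.0, -0.0]
contact_force: [0.7, 0.2, 0.9]
gripper_width: 1.001
grasp_force: 0.0
time_s: 4.0
ee_pos: [0.4287, 0.2943, 0.0162]
tool_rot: [0.514, 0.858, 0.0, 0.0]
contact_force: [-2.7, -0.7, 6.0]
gripper_width: 0.664
grasp_force: 15.0
```

```bash
python3 -m pendant '{"dp":[[0,0,20],[0,0,50],[0,0,60],[24,-48,0],[24,-48,0]],"twist":[[0,0,0],[0,0,0],[0,0,0],[0,0,0],[0,0,0]]}'
python3 -m pendant '{"dp":[[24,-48,0],[24,-48,0],[24,-48,0],[24,-48,0],[23,-48,0]],"twist":[[0,0,0],[0,0,0],[0,0,0],[0,0,0],[0,0,0]]}'
python3 -m pendant '{"dp":[[0,0,-40],[0,0,-40],[0,0,-30],[0,0,0]],"twist":[[0,0,0],[0,0,0],[0,0,0],[0,0,0]]}'
python3 - <<'E'
from h import *
t=manip.camera("top");s=manip.camera("scene")
cv2.imwrite("pics/c5.png",np.hstack([cv2.resize(t["frame"][170:260,300:400],None,fx=4,fy=4,interpolation=2),cv2.resize(s["frame"][160:250,270:370],None,fx=4,fy=4,interpolation=2)])[:,:,::-1])
E
```

```text
time_s: 4.62
ee_pos: [0.4771, 0.1974, 0.1478]
tool_rot: [0.514, 0.858, 0.001, 0.001]
contact_force: [1.1, 0.4, -2.5]
gripper_width: 0.67
grasp_force: 15.0
time_s: 5.25
ee_pos: [0.5962, -0.0436, 0.1471]
tool_rot: [0.515, 0.857, 0.0, 0.0]
contact_force: [0.6, 0.6, -1.1]
gripper_width: 0.671
grasp_force: 15.0
time_s: 5.75
ee_pos: [0.5945, -0.0417, 0.0345]
tool_rot: [0.514, 0.858, -0.001, -0.001]
contact_force: [-0.4, 0.6, -0.1]
gripper_width: 0.668
grasp_force: 15.0
```

View pics/c5.png

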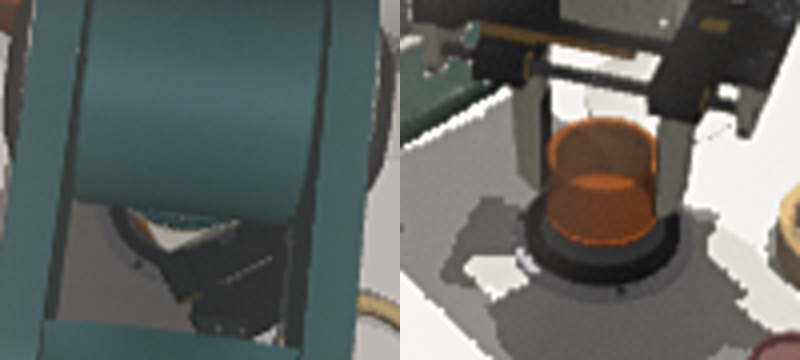

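```bash
python3 - <<'E'
from h import *
s=manip.camera("scene");print(manip.get_obs()["ee_pos"])
A=lambda h,S,v:(S>110)&((h<18)|(h>172))
cn=blob(s,(320,205),32,A);x,y,w,hh=cv2.boundingRect(cn);print(x,y,w,hh,onz(s,x+(w-1)/2,y+(hh-1)/2,.0185+.023))
def ell(P,r):
  q=np.array([proj(s,np.array([P[0]+r*np.cos(a),P[1]+r*np.sin(a),P[2]])) for a in np.linspace(0,6.28,90)]);return np.round([q[:,0].min(),q[:,0].max(),q[:,1].min(),q[:,1].max()],1)
for nx in(.592,.596):
  for ny in(-.042,):
    print(nx,"ring top",ell((nx,ny,.016),.0425),"ring in",ell((nx,ny,.016),.035),"foot",ell((nx,ny,.005),.05),"jarbot",ell((nx,ny,.0185),.031),"jartop",ell((nx,ny,.0645),.031))
cv2.imwrite("pics/c6.png",cv2.resize(s["frame"][185:240,290:350],None,fx=10,fy=10,interpolation=2)[:,:,::-1])
E
```

```text
[ 0.59645423 -0.04187658  0.0378959 ]
306 189 28 33 [ 0.60062325 -0.04559215]
0.592 ring top [301.5 340.4 204.  229.6] ring in [304.9 336.9 206.2 227.3] foot [298.1 343.6 205.6 235.8] jarbot [306.8 335.1 206.5 225.2] jartop [306.7 335.9 190.3 208.8]
0.596 ring top [300.2 339.  203.2 228.7] ring in [303.7 335.6 205.4 226.4] foot [296.9 342.3 204.8 234.9] jarbot [305.5 333.8 205.6 224.3] jartop [305.4 334.5 189.4 207.9]
```

View pics/c6.png

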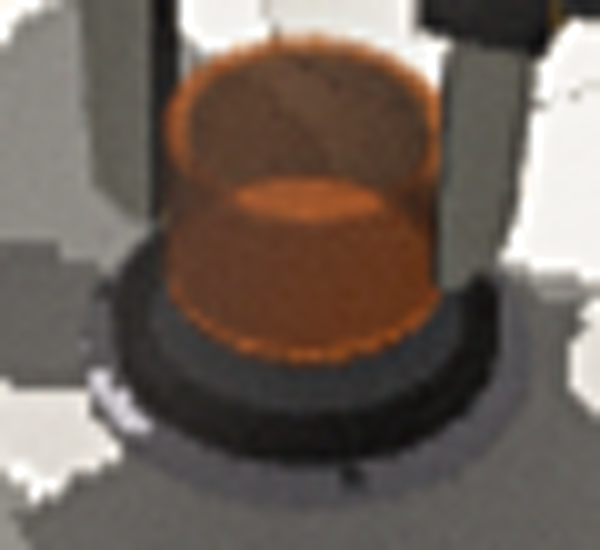

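Jar hovers over the nest, within ~2 mm of centred (ring x 301.5–340, jar 306–334 px). Nudge and lower gently.

```bash
python3 -m pendant '{"dp":[[-1,-1,-3],[0,0,-3],[0,0,-2],[0,0,0]],"twist":[[0,0,0],[0,0,0],[0,0,0],[0,0,0]]}'
python3 -m pendant '{"dp":[[0,0,-1],[0,0,-1],[0,0,0]],"twist":[[0,0,0],[0,0,0],[0,0,0]]}'
```

```text
time_s: 6.4
ee_pos: [0.5945, -0.0428, 0.0275]
tool_rot: [0.514, 0.858, -0.0, -0.0]
contact_force: [-0.5, -0.0, -0.7]
gripper_width: 0.667
grasp_force: 15.0
time_s: 6.78
ee_pos: [0.5946, -0.0429, 0.0263]
tool_rot: [0.514, 0.857, 0.0, 0.0]
contact_force: [-4.4, 0.1, 6.0]
gripper_width: 0.667
grasp_force: 15.0
```

```bash
python3 - <<'E'
from h import *
s=manip.camera("scene");print(manip.get_obs()["ee_pos"])
cv2.imwrite("pics/c7.png",cv2.resize(s["frame"][185:240,290:350],None,fx=8,fy=8,interpolation=2)[:,:,::-1])
E
```

```text
[ 0.59460656 -0.04286854  0.02623148]
```

View pics/c7.png

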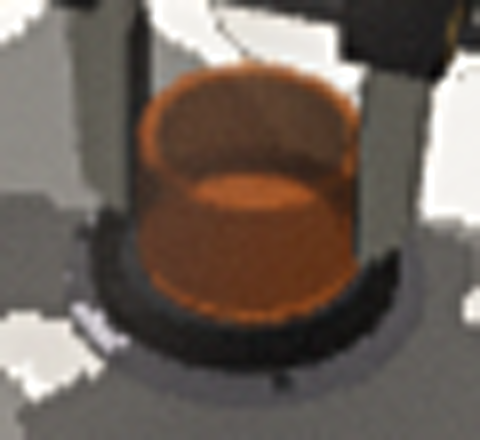

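Jar sits inside the ring, centred (jar 137–358, ring 90–400 in the crop), contact at expected height. Release, lift.

```bash
python3 -m pendant '{"dp":[[0,0,0],[0,0,0],[0,0,0],[0,0,0]],"twist":[[0,0,0],[0,0,0],[0,0,0],[0,0,0]]}' 85
python3 -m pendant '{"dp":[[0,0,20],[0,0,50],[0,0,60],[-20,-40,0],[-25,-55,0]],"twist":[[0,0,0],[0,0,0],[0,0,0],[0,0,0],[0,0,0]]}' 
python3 -m pendant '{"dp":[[-25,-50,0],[-35,-45,0],[-40,-39,0],[0,0,0],[0,0,0]],"twist":[[0,0,0],[0,0,0],[0,0,0],[0,0,0],[0,0,0]]}' 
python3 - <<'E'
from h import *
s=manip.camera("scene");t=manip.camera("top");print(manip.get_obs()["ee_pos"])
A=lambda h,S,v:(S>110)&((h<18)|(h>172))
G=lambda h,S,v:(h>35)&(h<95)&(S>35)
for c,p in((t,(346,218)),(s,(320,210))):
  cn=blob(c,p,24,A);x,y,w,hh=cv2.boundingRect(cn);print(x,y,w,hh,onz(c,x+(w-1)/2,y+(hh-1)/2,.033)*1e3)
cv2.imwrite("pics/c8.png",np.hstack([cv2.resize(t["frame"][180:320,310:480],None,fx=2.2,fy=2.2,interpolation=2),cv2.resize(s["frame"][130:270,290:470],None,fx=2.2,fy=2.2,interpolation=2)])[:,:,::-1])
E
```

```text
time_s: 7.32
ee_pos: [0.5945, -0.0428, 0.0256]
tool_rot: [0.514, 0.857, -0.0, -0.0]
contact_force: [0.7, 0.3, 0.4]
gripper_width: 0.912
grasp_force: 0.0
time_s: 7.95
ee_pos: [0.5495, -0.1382, 0.1581]
tool_rot: [0.514, 0.858, 0.0, 0.001]
contact_force: [0.4, -0.1, -0.2]
gripper_width: 0.917
grasp_force: 0.0
time_s: 8.57
ee_pos: [0.4498, -0.2718, 0.1568]
tool_rot: [0.515, 0.857, 0.0, 0.001]
contact_force: [-0.3, 0.6, 0.9]
gripper_width: 0.916
grasp_force: 0.0
[ 0.45028146 -0.27120721  0.15625463]
333 203 27 28 [597.89656333 -44.4714044 ]
308 193 28 33 [595.13470789 -46.44562672]
```

View pics/c8.png

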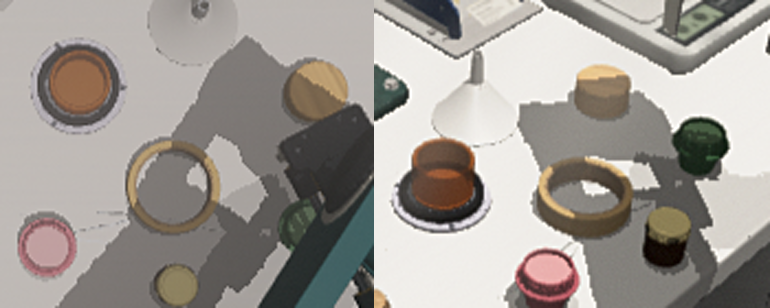

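Jar stands upright and centred in the nest (top view px (346,217)); the gripper is above the sage pod.

```bash
python3 -m pendant '{"dp":[[0,0,-40],[0,0,-45],[0,0,-25],[0,0,-9],[0,0,0]],"twist":[[0,0,0],[0,0,0],[0,0,0],[0,0,0],[0,0,0]]}' 
python3 -m pendant '{"dp":[[0,0,0],[0,0,0],[0,0,0],[0,0,0],[0,0,0]],"twist":[[0,0,0],[0,0,0],[0,0,0],[0,0,0],[0,0,0]]}' 40 12
```

```text
time_s: 9.3
ee_pos: [0.45, -0.2714, 0.0369]
tool_rot: [0.514, 0.858, 0.0, -0.0]
contact_force: [-0.4, -0.5, 1.0]
gripper_width: 0.914
grasp_force: 0.0
time_s: 9.93
ee_pos: [0.4496, -0.2719, 0.0368]
tool_rot: [0.515, 0.857, -0.0, 0.0]
contact_force: [-1.6, -0.2, 2.0]
gripper_width: 0.518
grasp_force: 12.0
```

```bash
python3 -m pendant '{"dp":[[0,0,20],[0,0,40],[0,0,50],[29,46,0],[29,46,0]],"twist":[[0,0,0],[0,0,0],[0,0,0],[0,0,0],[0,0,0]]}' 
python3 -m pendant '{"dp":[[29,46,0],[29,46,0],[29,44,-10],[0,0,-30],[0,0,0]],"twist":[[0,0,0],[0,0,0],[0,0,0],[0,0,0],[0,0,0]]}' 
python3 - <<'E'
from h import *
s=manip.camera("scene");t=manip.camera("top");print(manip.get_obs()["ee_pos"])
cv2.imwrite("pics/c9.png",cv2.resize(s["frame"][160:240,280:360],None,fx=7,fy=7,interpolation=2)[:,:,::-1])
E
```

```text
time_s: 10.55
ee_pos: [0.5083, -0.1792, 0.149]
tool_rot: [0.515, 0.857, 0.0, 0.001]
contact_force: [0.3, -0.6, -0.9]
gripper_width: 0.512
grasp_force: 12.0
time_s: 11.18
ee_pos: [0.5937, -0.0433, 0.1057]
tool_rot: [0.514, 0.858, -0.001, -0.001]
contact_force: [0.7, -0.4, -0.9]
gripper_width: 0.516
grasp_force: 12.0
[ 0.59467707 -0.04420631  0.10820218]
```

View pics/c9.png

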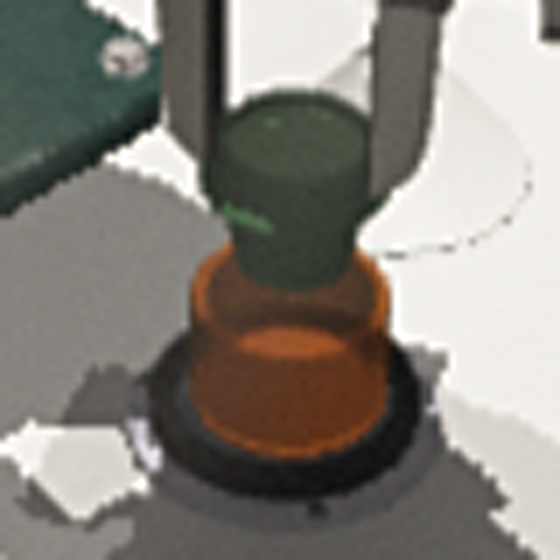

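Pod foot (crop x 237–350) hangs centred over the jar's mouth (192–388). Lower it.

```bash
python3 -m pendant '{"dp":[[0,0,-10],[0,0,-10],[0,0,-10],[0,0,-5],[0,0,0]],"twist":[[0,0,0],[0,0,0],[0,0,0],[0,0,0],[0,0,0]]}' 
python3 -m pendant '{"dp":[[0,0,-3],[0,0,-2],[0,0,-2],[0,0,0]],"twist":[[0,0,0],[0,0,0],[0,0,0],[0,0,0]]}'
python3 -m pendant '{"dp":[[0,0,-1],[0,0,-1],[0,0,0]],"twist":[[0,0,0],[0,0,0],[0,0,0]]}'
```

```text
time_s: 11.9
ee_pos: [0.5944, -0.0438, 0.0712]
tool_rot: [0.514, 0.858, -0.0, -0.0]
contact_force: [-0.2, -0.4, -0.5]
gripper_width: 0.514
grasp_force: 12.0
time_s: 12.4
ee_pos: [0.5945, -0.0438, 0.0645]
tool_rot: [0.514, 0.858, -0.0, -0.0]
contact_force: [-0.3, 0.5, -1.4]
gripper_width: 0.514
grasp_force: 12.0
time_s: 12.78
ee_pos: [0.5946, -0.0438, 0.0629]
tool_rot: [0.514, 0.858, 0.0, 0.0]
contact_force: [-1.0, 0.6, 2.2]
gripper_width: 0.512
grasp_force: 12.0
```

```bash
python3 -m pendant '{"dp":[[0,0,0],[0,0,0],[0,0,0],[0,0,20],[0,0,50]],"twist":[[0,0,0],[0,0,0],[0,0,0],[0,0,0],[0,0,0]]}' 70
python3 -m pendant '{"dp":[[0,0,30],[-8,55,0],[-8,55,0],[0,0,0]],"twist":[[0,0,0],[0,0,0],[0,0,0],[0,0,0]]}'
python3 - <<'E'
from h import *
s=manip.camera("scene");t=manip.camera("top")
f=lambda i:cv2.normalize(cv2.resize(cv2.createCLAHE(3,(2,2)).apply(cv2.cvtColor(i,cv2.COLOR_RGB2GRAY)),None,fx=12,fy=12,interpolation=2),None,0,255,32)
g=lambda i,a:np.clip((cv2.resize(cv2.cvtColor(i,cv2.COLOR_RGB2GRAY),None,fx=12,fy=12,interpolation=2).astype(float)-a[0])*255/(a[1]-a[0]),0,255).astype(np.uint8)
a=t["frame"][223:251,200:228];b=s["frame"][290:318,206:240]
ga=cv2.cvtColor(a,cv2.COLOR_RGB2GRAY);gb=cv2.cvtColor(b,cv2.COLOR_RGB2GRAY);print(np.percentile(ga,[1,25,50]),np.percentile(gb,[1,25,50]))
cv2.imwrite("pics/c10.png",np.hstack([g(a,(50,110)),g(b,(15,80))]))
p=s["frame"][160:240,280:360];q=t["frame"][180:260,300:380]
cv2.imwrite("pics/c11.png",np.hstack([cv2.resize(q,None,fx=5,fy=5,interpolation=2),cv2.resize(p,None,fx=5,fy=5,interpolation=2)])[:,:,::-1])
E
```

```text
time_s: 13.4
ee_pos: [0.5936, -0.0437, 0.1326]
tool_rot: [0.514, 0.858, -0.001, -0.002]
contact_force: [1.3, -0.5, -0.6]
gripper_width: 0.749
grasp_force: 0.0
time_s: 13.9
ee_pos: [0.5782, 0.069, 0.1644]
tool_rot: [0.513, 0.858, 0.001, 0.0]
contact_force: [-0.3, -0.2, 0.0]
gripper_width: 0.755
grasp_force: 0.0
[74.66 96.   98.  ] [ 42.  80. 238.]
```

View pics/c10.png

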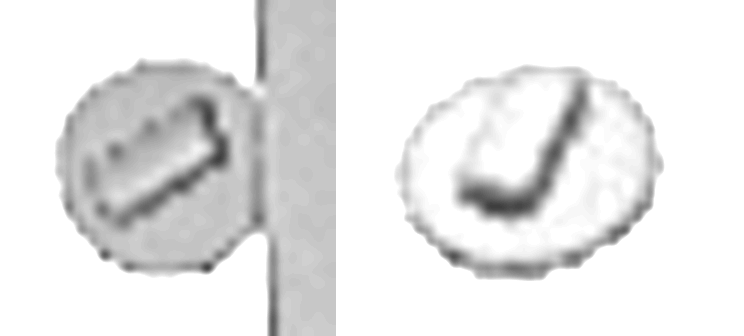

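View pics/c11.png

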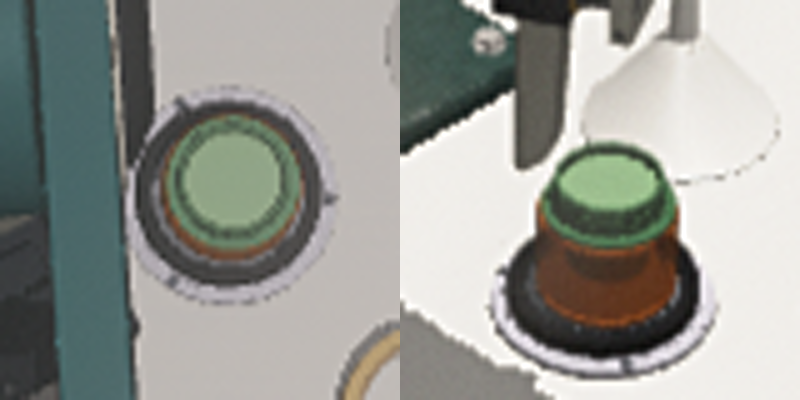

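Top view: tab edge from (118,222) to (222,155) gives -57°, scene edge ≈ -64°; the pod is seated in the jar. I turn +0.05 rad and grasp the tab.

```bash
python3 -m pendant '{"dp":[[-7,48,0],[-6,48,0],[-6,48,0],[-6,48,0],[0,0,0]],"twist":[[0,0,0.05],[0,0,0],[0,0,0],[0,0,0],[0,0,0]]}' 50 8
python3 -m pendant '{"dp":[[0,0,-50],[0,0,-50],[0,0,-30],[0,0,-14],[0,0,0]],"twist":[[0,0,0],[0,0,0],[0,0,0],[0,0,0],[0,0,0]]}'
python3 - <<'E'
from h import *
s=manip.camera("scene");t=manip.camera("top")
o=[manip.get_obs()["ee_pos"]];print(o)
cv2.imwrite("pics/c12.png",np.hstack([cv2.resize(s["frame"][260:340,180:270],None,fx=5,fy=5,interpolation=2),cv2.resize(t["frame"][200:280,180:240],None,fx=5,fy=5,interpolation=2)])[:,:,::-1])
E
```

```text
time_s: 14.62
ee_pos: [0.5536, 0.2595, 0.163]
tool_rot: [0.492, 0.87, 0.0, -0.0]
contact_force: [0.9, -0.3, 0.1]
gripper_width: 0.537
grasp_force: 0.0
time_s: 15.25
ee_pos: [0.5539, 0.2572, 0.0187]
tool_rot: [0.493, 0.87, -0.0, -0.0]
contact_force: [0.4, -0.3, 0.9]
gripper_width: 0.536
grasp_force: 0.0
[array([0.55448102, 0.25795027, 0.02023751])]
```

View pics/c12.png

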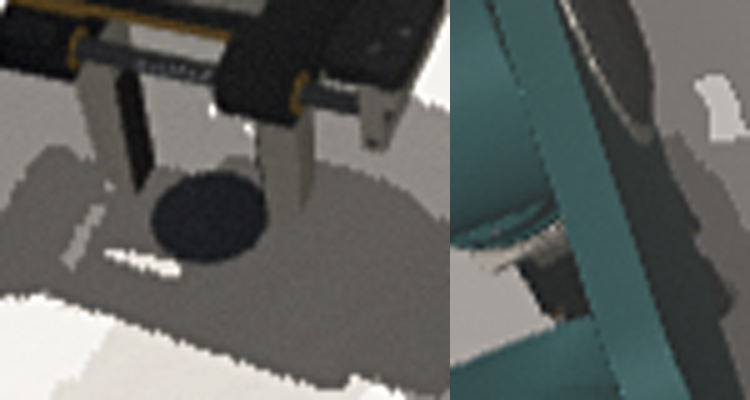

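Disc (crop centre (209,215)) lies midway between the finger tips. Lower and grip; from here I rely on numeric checks.

```bash
python3 -m pendant '{"dp":[[0,0,-6],[0,0,-4],[0,0,0]],"twist":[[0,0,0],[0,0,0],[0,0,0]]}'
python3 -m pendant '{"dp":[[0,0,0],[0,0,0],[0,0,0],[0,0,0],[0,0,0]],"twist":[[0,0,0],[0,0,0],[0,0,0],[0,0,0],[0,0,0]]}' 4 8
```

```text
time_s: 15.72
ee_pos: [0.5534, 0.2581, 0.0084]
tool_rot: [0.493, 0.87, -0.0, -0.0]
contact_force: [0.1, 0.6, 0.1]
gripper_width: 0.538
grasp_force: 0.0
time_s: 16.35
ee_pos: [0.5536, 0.2582, 0.0087]
tool_rot: [0.493, 0.87, 0.0, 0.0]
contact_force: [-0.7, -0.3, 0.6]
gripper_width: 0.126
grasp_force: 8.0
```

```bash
python3 -m pendant '{"dp":[[0,0,20],[0,0,50],[0,0,50],[0,0,0]],"twist":[[0,0,0],[0,0,0],[0,0,0],[0,0,0]]}' - 12
python3 - <<'E'
from h import *
s=manip.camera("scene");t=manip.camera("top");P=np.array(manip.get_obs()["ee_pos"]);print(P)
G=lambda h,S,v:(h>35)&(h<95)&(S>35)
Ff=lambda h,S,v:(h>35)&(h<95)&(S>30)&(v>125)
for n,c,p in(("top",t,(347,216)),("scene",s,(322,196))):
  print(n,"film",circ(c,blob(c,p,11,Ff),.0675)); 
  cn=blob(c,p,26,G);x,y,w,h=cv2.boundingRect(cn);print("pod",x,y,w,h,circ(c,cn,.0575), [np.round(proj(c,np.array([.5945,-.044,z])),1) for z in(.0575,.073)])
# held disc in scene
D=proj(s,P+[0,0,-.0045]);print("exp disc px",D)
cn=blob(s,(int(D[0]),int(D[1])),18,lambda h,S,v:(v<110)&(h>95)&(h<130)&(S>40));x,y,w,h=cv2.boundingRect(cn);print(x,y,w,h,circ(s,cn,P[2]-.002))
E
```

```text
time_s: 16.85
ee_pos: [0.5553, 0.2589, 0.1348]
tool_rot: [0.493, 0.87, 0.003, 0.002]
contact_force: [-0.4, -0.3, -0.7]
gripper_width: 0.127
grasp_force: 12.0
[0.55368273 0.25819483 0.12976531]
top film [595.2 -43.8  39.7  42.4]
pod 333 203 27 27 [595.7 -44.3  55.7  56.1] [array([346.1, 216.6]), array([346.2, 215.7])]
scene film [597.4 -47.3  35.1  40.3]
pod 308 189 27 21 [599.4 -49.6  55.2  68.1] [array([321.1, 200.9]), array([321.2, 195.3])]
exp disc px (np.float64(214.46974316204907), np.float64(258.66743024048213))
202 255 2 4 [457.6 352.5   1.6 804. ]
```

Film centre from top (595.2,-43.8), pod agrees; disc-to-TCP offset ≤1.5 mm. Move over the pod.

```bash
python3 -m pendant '{"dp":[[7,-50,0],[7,-50,0],[7,-50,0],[7,-50,0],[7,-50,0]],"twist":[[0,0,0],[0,0,0],[0,0,0],[0,0,0],[0,0,0]]}'
python3 -m pendant '{"dp":[[6,-52,0],[0,0,-20],[0,0,-14],[0,0,0]],"twist":[[0,0,0],[0,0,0],[0,0,0],[0,0,0]]}'
python3 - <<'E'
from h import *
s=manip.camera("scene");P=np.array(manip.get_obs()["ee_pos"]);print(P)
hsv=cv2.cvtColor(s["frame"],cv2.COLOR_RGB2HSV)
D=np.array(proj(s,P+[0,0,-.003]));u,v=D.round().astype(int);print("exp plate px",D,[np.round(proj(s,P+[0,0,-.003]+np.array(k)),1) for k in([.0155,.0155,0],[-.0155,-.0155,0],[-.0155,.0155,0])])
for r in range(v-8,v+14):print(r," ".join("%d/%d/%d"%tuple(hsv[r,c]) for c in range(u-16,u+18,3)))
E
```

```text
time_s: 17.58
ee_pos: [0.5879, 0.0065, 0.1275]
tool_rot: [0.493, 0.87, -0.0, -0.001]
contact_force: [-0.1, 0.3, -0.0]
gripper_width: 0.13
grasp_force: 12.0
time_s: 18.08
ee_pos: [0.5936, -0.0427, 0.0926]
tool_rot: [0.492, 0.87, -0.001, -0.001]
contact_force: [-0.5, 1.0, -0.7]
gripper_width: 0.127
grasp_force: 12.0
[ 0.59412814 -0.04277891  0.09386639]
exp plate px [321.0755283  188.98234079] [array([310.6, 188.8]), array([331.5, 189.1]), array([321.1, 195.6])]
181 21/7/241 21/7/241 18/19/179 19/30/95 23/28/81 22/16/172 15/16/227 23/21/98 23/23/100 25/22/127 21/8/237 20/6/238
182 20/6/241 17/7/239 17/19/185 22/30/95 15/26/79 20/15/104 18/8/153 24/26/98 20/24/97 21/23/143 21/8/238 20/6/238
183 20/6/239 17/7/240 21/20/183 23/32/96 21/23/79 40/13/58 15/7/71 21/25/101 23/24/96 23/18/170 17/7/239 17/7/239
184 15/6/241 20/6/240 22/21/182 23/22/93 26/22/80 90/5/49 150/5/52 24/26/100 24/26/97 18/15/203 21/7/239 20/6/241
185 20/6/244 17/7/240 18/15/218 22/29/96 34/26/78 15/9/56 150/5/51 18/26/100 24/27/94 15/15/240 21/7/239 20/6/240
186 20/6/244 17/7/241 21/10/251 21/26/97 26/26/79 60/4/57 0/1
[... 1172 characters left out ...]
/171 18/11/224
197 19/15/135 30/17/118 53/38/60 47/45/80 48/49/78 47/54/75 51/45/73 49/54/75 49/59/82 55/65/43 20/12/246 15/6/240
198 13/17/136 25/41/81 43/34/53 50/50/76 46/42/79 48/58/75 46/45/73 51/57/72 49/59/74 60/44/41 30/4/255 15/6/243
199 26/13/134 26/63/69 50/40/58 44/49/67 42/50/76 46/49/78 48/52/74 53/43/71 55/53/62 52/60/47 30/16/194 17/7/242
200 23/15/138 26/87/79 53/36/57 53/36/64 49/50/71 49/53/77 53/43/72 50/54/71 57/42/54 50/51/45 32/21/157 19/8/243
201 19/15/138 23/98/83 51/30/59 45/35/58 55/48/64 48/49/68 50/46/66 50/49/62 53/46/50 54/53/48 13/84/142 20/6/242
202 30/11/139 17/125/94 46/46/61 51/42/61 50/50/61 53/49/62 49/48/59 54/50/51 54/49/52 63/57/45 12/112/139 20/6/243
```

```bash
python3 - <<'E'
from h import *
s=manip.camera("scene");g=s["frame"].astype(int);hsv=cv2.cvtColor(s["frame"],cv2.COLOR_RGB2HSV).astype(int)
m=(hsv[...,1]<18)&(hsv[...,2]<66)
for r in range(186,198):
  c=np.where(m[r,300:345])[0]+300;print(r,c.min() if len(c) else None,c.max() if len(c) else None,end=" | ")
gm=(hsv[...,0]>38)&(hsv[...,0]<70)&(hsv[...,1]>24)&(hsv[...,2]<95)
print()
for r in range(192,212,2):
  c=np.where(gm[r,300:345])[0]+300;print(r,c.min() if len(c) else None,c.max() if len(c) else None,end=" | ")
E
```

```text
186 318 323 | 187 313 322 | 188 312 323 | 189 312 329 | 190 312 329 | 191 313 329 | 192 312 329 | 193 313 328 | 194 316 328 | 195 319 323 | 196 None None | 197 None None | 
192 331 331 | 194 311 331 | 196 310 332 | 198 309 333 | 200 309 334 | 202 309 333 | 204 310 333 | 206 312 331 | 208 316 327 | 210 None None |
```

```bash
python3 -m pendant '{"dp":[[0,0,-5],[0,0,-5],[0,0,-2],[0,0,0]],"twist":[[0,0,0],[0,0,0],[0,0,0],[0,0,0]]}'
python3 -m pendant '{"dp":[[0,0,-2],[0,0,-1],[0,0,0]],"twist":[[0,0,0],[0,0,0],[0,0,0]]}'
python3 -m pendant '{"dp":[[0,0,-1],[0,0,-1],[0,0,0]],"twist":[[0,0,0],[0,0,0],[0,0,0]]}'
```

```text
time_s: 18.68
ee_pos: [0.5945, -0.0438, 0.0825]
tool_rot: [0.493, 0.87, -0.0, -0.0]
contact_force: [0.2, -0.2, 0.2]
gripper_width: 0.123
grasp_force: 12.0
time_s: 19.05
ee_pos: [0.5945, -0.0439, 0.0796]
tool_rot: [0.493, 0.87, -0.0, -0.0]
contact_force: [0.2, -0.2, -0.2]
gripper_width: 0.13
grasp_force: 12.0
time_s: 19.42
ee_pos: [0.5946, -0.0438, 0.0777]
tool_rot: [0.493, 0.87, 0.0, 0.0]
contact_force: [0.7, -0.3, -0.3]
gripper_width: 0.126
grasp_force: 12.0
```

```bash
python3 -m pendant '{"dp":[[0,0,-1],[0,0,0]],"twist":[[0,0,0],[0,0,0]]}'
```

```text
time_s: 19.68
ee_pos: [0.5946, -0.0439, 0.0766]
tool_rot: [0.493, 0.87, 0.0, 0.0]
contact_force: [0.7, 0.3, 0.4]
gripper_width: 0.127
grasp_force: 12.0
```

```bash
python3 -m pendant '{"dp":[[0,0,-0.7],[0,0,0]],"twist":[[0,0,0],[0,0,0]]}'
```

```text
time_s: 19.92
ee_pos: [0.5946, -0.0439, 0.0761]
tool_rot: [0.493, 0.87, 0.0, 0.0]
contact_force: [0.6, -0.7, 3.8]
gripper_width: 0.126
grasp_force: 12.0
```

```bash
python3 -m pendant '{"dp":[[0,0,0],[0,0,0],[0,0,0],[0,0,20],[0,0,60]],"twist":[[0,0,0],[0,0,0],[0,0,0],[0,0,0],[0,0,0]]}' 40
python3 -m pendant '{"dp":[[-1,-50,0],[-1,-50,0],[-1,-50,0],[-1,-50,0],[0,-44,0]],"twist":[[0,0,0],[0,0,0],[0,0,0],[0,0,0],[0,0,0]]}' 93
python3 - <<'E'
from h import *
s=manip.camera("scene");t=manip.camera("top");print(manip.get_obs()["ee_pos"])
for n,c in(("top",t),("scene",s)):
  u,v=np.round(proj(c,np.array([.595,-.044,.0755]))).astype(int);hsv=cv2.cvtColor(c["frame"],cv2.COLOR_RGB2HSV)
  print(n,u,v," ".join("%d/%d/%d"%tuple(hsv[v,k]) for k in range(u-16,u+17,2)))
  for F in (lambda h,S,v:(h>95)&(h<135)&(S>30)&(v<120),):
    try:
      cn=blob(c,(int(u),int(v)),20 if n=="scene" else 14,F);print(cv2.boundingRect(cn),circ(c,cn,.0755))
    except Exception as e:print(e)
L=lambda h,S,v:(S>60)&(h>8)&(h<28)&(v>70)
for c,p in((s,(393,172)),(t,(453,221))):
  x,y,w,h=cv2.boundingRect(blob(c,p,22,L));print("lid",x,y,w,h,onz(c,x+(w-1)/2,y+(h-1)/2,.0155)*1e3)
E
```

```text
time_s: 20.55
ee_pos: [0.5933, -0.0437, 0.1553]
tool_rot: [0.493, 0.87, -0.001, -0.002]
contact_force: [0.3, 0.3, -0.1]
gripper_width: 0.431
grasp_force: 0.0
time_s: 21.18
ee_pos: [0.5904, -0.2898, 0.1577]
tool_rot: [0.493, 0.87, -0.0, 0.001]
contact_force: [0.1, 0.9, 0.5]
gripper_width: 0.918
grasp_force: 0.0
[ 0.59012723 -0.29146528  0.15712568]
top 346 215 173/11/91 11/66/112 57/48/144 48/14/94 111/21/123 120/14/109 116/18/112 113/17/117 117/19/121 114/20/126 113/21/107 113/20/115 113/19/120 95/14/110 57/47/142 9/67/92 8/12/84
max() iterable argument is empty
scene 321 194 21/7/242 17/7/242 15/6/250 55/46/128 111/32/104 108/32/105 112/26/109 115/27/104 115/26/106 110/25/90 108/31/99 110/38/102 113/41/99 103/46/89 15/8/255 18/5/246 18/5/250
(317, 191, 15, 10) [586.5 -45.5  23.7  33.7]
lid 381 160 25 24 [ 588.88007756 -284.93904811]
lid 439 208 18 24 [ 593.74444045 -273.05973633]
```

```bash
python3 -m pendant '{"dp":[[0,0,-50],[0,0,-50],[0,0,-30],[0,0,-13],[0,0,0]],"twist":[[0,0,0],[0,0,0],[0,0,0],[0,0,0],[0,0,0]]}'
python3 - <<'E'
from h import *
s=manip.camera("scene");t=manip.camera("top");print(manip.get_obs()["ee_pos"])
F=lambda h,S,v:(h>92)&(h<135)&(S>11)&(v<140)
for c,r in((t,12),(s,14)):
  u,v=np.round(proj(c,np.array([.595,-.044,.0755]))).astype(int)
  cn=blob(c,(int(u),int(v)),r,F);print(cv2.boundingRect(cn),circ(c,cn,.0755))
  a=c["frame"][v-14:v+14,u-16:u+16]
E
```

```text
time_s: 21.9
ee_pos: [0.5908, -0.2876, 0.0136]
tool_rot: [0.493, 0.87, 0.0, 0.0]
contact_force: [0.2, -0.0, -0.5]
gripper_width: 1.0
grasp_force: 0.0
[ 0.59138662 -0.28807969  0.01486941]
(337, 206, 20, 19) [595.4 -43.8  39.8  40.8]
(312, 189, 20, 12) [593.7 -43.9  37.6  40.4]
```

Disc is centred at (595.4,-43.8) in both views at z 75.5 mm, so it's seated. Now the lid.

```bash
python3 -m pendant '{"dp":[[0,0,0],[0,0,0],[0,0,0],[0,0,0],[0,0,0]],"twist":[[0,0,0],[0,0,0],[0,0,0],[0,0,0],[0,0,0]]}' 50 10
python3 -m pendant '{"dp":[[0,0,20],[0,0,50],[0,0,50],[0,0,0],[0,0,0]],"twist":[[0,0,0],[0,0,0],[0,0,0],[0,0,0],[0,0,0]]}'
python3 - <<'E'
from h import *
s=manip.camera("scene");P=np.array(manip.get_obs()["ee_pos"]);print(P)
L=lambda h,S,v:(S>60)&(h>8)&(h<28)&(v>50)
C=P+[0,0,-.0135+.0155];u,v=proj(s,C);print(u,v)
x,y,w,h=cv2.boundingRect(blob(s,(int(u),int(v)),24,L));print("lid",x,y,w,h,onz(s,x+(w-1)/2,y+(h-1)/2,C[2])*1e3)
E
```

```text
time_s: 22.62
ee_pos: [0.5906, -0.2879, 0.0131]
tool_rot: [0.493, 0.87, 0.0, 0.0]
contact_force: [0.3, 0.5, 2.1]
gripper_width: 0.644
grasp_force: 10.0
time_s: 23.25
ee_pos: [0.5904, -0.2878, 0.1333]
tool_rot: [0.493, 0.87, 0.0, 0.0]
contact_force: [-1.0, -0.1, -0.8]
gripper_width: 0.647
grasp_force: 10.0
[ 0.59015685 -0.28764555  0.13228759]
398.81552184723654 128.59554639748052
lid 386 116 27 25 [ 591.46494714 -289.91578388]
```

```bash
python3 -m pendant '{"dp":[[1,50,0],[1,50,0],[1,50,0],[1,50,0],[0,45,0]],"twist":[[0,0,0],[0,0,0],[0,0,0],[0,0,0],[0,0,0]]}'
python3 -m pendant '{"dp":[[0,0,-25],[0,0,0],[0,0,0]],"twist":[[0,0,0],[0,0,0],[0,0,0]]}'
python3 - <<'E'
from h import *
s=manip.camera("scene");P=np.array(manip.get_obs()["ee_pos"]);print(P)
L=lambda h,S,v:(S>60)&(h>8)&(h<28)&(v>50)
G=lambda h,S,v:(h>38)&(h<80)&(S>24)&(v<170)
C=P+[0,0,-.013+.0155];u,v=proj(s,C);print(u,v)
cn=blob(s,(int(u),int(v)),24,L);x,y,w,h=cv2.boundingRect(cn);print("lid",x,y,w,h,onz(s,x+(w-1)/2,y+(h-1)/2,C[2])*1e3)
hsv=cv2.cvtColor(s["frame"],cv2.COLOR_RGB2HSV).astype(int)
m=L(*[hsv[...,i] for i in range(3)]);g=G(*[hsv[...,i] for i in range(3)])
for r in range(160,212,4):
  f=lambda k:(lambda c:(c.min(),c.max()) if len(c) else None)(np.where(k[r,300:345])[0]+300)
  print(r,f(m),f(g),end=" | ")
E
```

```text
time_s: 23.92
ee_pos: [0.5938, -0.0411, 0.1316]
tool_rot: [0.493, 0.87, -0.0, -0.001]
contact_force: [-0.4, -0.1, -0.5]
gripper_width: 0.648
grasp_force: 10.0
time_s: 24.3
ee_pos: [0.5945, -0.0433, 0.1081]
tool_rot: [0.493, 0.87, -0.0, -0.0]
contact_force: [-0.5, -0.6, -0.4]
gripper_width: 0.647
grasp_force: 10.0
[ 0.59470724 -0.04336457  0.10846086]
321.24008273912796 181.1117173058417
lid 307 168 29 29 [592.91998369 -40.88174818]
160 None None | 164 None None | 168 (np.int64(320), np.int64(322)) None | 172 (np.int64(310), np.int64(332)) None | 176 (np.int64(307), np.int64(335)) None | 180 (np.int64(307), np.int64(334)) None | 184 (np.int64(308), np.int64(334)) None | 188 (np.int64(308), np.int64(334)) None | 192 (np.int64(310), np.int64(332)) None | 196 (np.int64(319), np.int64(325)) (np.int64(310), np.int64(332)) | 200 (np.int64(307), np.int64(308)) (np.int64(309), np.int64(334)) | 204 (np.int64(307), np.int64(335)) (np.int64(310), np.int64(333)) | 208 (np.int64(307), np.int64(335)) (np.int64(316), np.int64(327)) |
```

```bash
python3 -m pendant '{"dp":[[0,-1,-5],[0,0,-7],[0,0,-4],[0,0,0]],"twist":[[0,0,0],[0,0,0],[0,0,0],[0,0,0]]}'
python3 -m pendant '{"dp":[[0,0,-2],[0,0,-2],[0,0,-2],[0,0,-2],[0,0,0]],"twist":[[0,0,0],[0,0,0],[0,0,0],[0,0,0],[0,0,0]]}'
```

```text
time_s: 24.85
ee_pos: [0.5943, -0.0439, 0.0915]
tool_rot: [0.493, 0.87, -0.0, -0.0]
contact_force: [-0.1, -0.2, 0.3]
gripper_width: 0.648
grasp_force: 10.0
time_s: 25.48
ee_pos: [0.5945, -0.0438, 0.0838]
tool_rot: [0.493, 0.87, -0.0, -0.0]
contact_force: [0.3, -0.3, -0.8]
gripper_width: 0.648
grasp_force: 10.0
```

Past the neck edge with no contact; continue.

```bash
python3 -m pendant '{"dp":[[0,0,-3],[0,0,-3],[0,0,-3],[0,0,-2],[0,0,0]],"twist":[[0,0,0],[0,0,0],[0,0,0],[0,0,0],[0,0,0]]}'
python3 -m pendant '{"dp":[[0,0,-1],[0,0,0]],"twist":[[0,0,0],[0,0,0]]}'
```

```text
time_s: 26.1
ee_pos: [0.5945, -0.0438, 0.0728]
tool_rot: [0.493, 0.87, -0.0, -0.0]
contact_force: [0.3, 0.4, -1.2]
gripper_width: 0.647
grasp_force: 10.0
time_s: 26.35
ee_pos: [0.5946, -0.0438, 0.072]
tool_rot: [0.493, 0.87, 0.0, 0.0]
contact_force: [-0.1, -0.8, 0.7]
gripper_width: 0.649
grasp_force: 10.0
```

```bash
python3 -m pendant '{"dp":[[0,0,-0.7],[0,0,0]],"twist":[[0,0,0],[0,0,0]]}'
python3 -m pendant '{"dp":[[0,0,-0.7],[0,0,0]],"twist":[[0,0,0],[0,0,0]]}'
```

```text
time_s: 26.6
ee_pos: [0.5947, -0.0438, 0.072]
tool_rot: [0.493, 0.87, 0.0, 0.0]
contact_force: [-3.5, 0.5, 7.6]
gripper_width: 0.648
grasp_force: 10.0
time_s: 26.85
ee_pos: [0.5947, -0.0438, 0.0718]
tool_rot: [0.493, 0.87, 0.0, 0.0]
contact_force: [-4.8, 0.5, 13.3]
gripper_width: 0.647
grasp_force: 10.0
```

Seated at the expected height. Release, retreat, check.

```bash
python3 -m pendant '{"dp":[[0,0,1],[0,0,0],[0,0,0],[0,0,0],[0,0,0]],"twist":[[0,0,0],[0,0,0],[0,0,0],[0,0,0],[0,0,0]]}' 88
python3 -m pendant '{"dp":[[0,0,20],[0,0,50],[0,0,50],[-20,-55,0],[-20,-55,0]],"twist":[[0,0,0],[0,0,0],[0,0,0],[0,0,0],[0,0,0]]}'
python3 -m pendant '{"dp":[[0,-50,0],[0,-50,0],[0,0,0],[0,0,0]],"twist":[[0,0,0],[0,0,0],[0,0,0],[0,0,0]]}'
python3 - <<'E'
from h import *
s=manip.camera("scene");t=manip.camera("top")
L=lambda h,S,v:(S>50)&(h>8)&(h<28)&(v>110)
A=lambda h,S,v:(S>110)&((h<18)|(h>172))&(v<200)
R=lambda h,S,v:(S>50)&((h>165)|(h<5))
C=np.array([.595,-.044,.0745])
for n,c in(("top",t),("scene",s)):
  u,v=proj(c,C);x,y,w,h=cv2.boundingRect(blob(c,(int(u),int(v)),20,L));print(n,"lid",x,y,w,h,onz(c,x+(w-1)/2,y+(h-1)/2,.0745)*1e3)
  e=np.array([proj(c,np.array([.595+.03*np.cos(a),-.044+.03*np.sin(a),z])) for a in np.linspace(0,6.28,60) for z in(.059,.09)]);print("expected box",e.min(0).round(1),e.max(0).round(1))
for c,p in((t,(331,292)),(s,(368,258))):
  x,y,w,h=cv2.boundingRect(blob(c,p,30,R));print("rose",x,y,w,h)
hsv=cv2.cvtColor(s["frame"],cv2.COLOR_RGB2HSV);print([hsv[r,321].tolist() for r in range(172,236,2)])
E
```

```text
time_s: 27.48
ee_pos: [0.5945, -0.0438, 0.0714]
tool_rot: [0.493, 0.87, -0.0, -0.0]
contact_force: [0.3, 0.9, -0.6]
gripper_width: 0.943
grasp_force: 0.0
time_s: 28.1
ee_pos: [0.5543, -0.1548, 0.1939]
tool_rot: [0.492, 0.871, 0.0, 0.001]
contact_force: [0.6, -1.1, 0.0]
gripper_width: 0.947
grasp_force: 0.0
time_s: 28.6
ee_pos: [0.5546, -0.2537, 0.1925]
tool_rot: [0.493, 0.87, 0.0, 0.0]
contact_force: [-0.4, -0.1, 1.3]
gripper_width: 0.947
grasp_force: 0.0
top lid 331 202 30 30 [592.51303081 -42.39355986]
expected box [332.3 200.4] [360.6 230. ]
scene lid 307 181 29 30 [593.01098531 -41.82564119]
expected box [306.9 180.2] [335.5 209.4]
rose 318 279 27 27
rose 354 242 30 31
[[15, 18, 140], [12, 18, 140], [15, 18, 204], [19, 14, 206], [13, 11, 211], [18, 107, 227], [20, 107, 236], [19, 103, 235], [19, 103, 233], [18, 106, 232], [18, 108, 231], [20, 101, 240], [19, 103, 238], [18, 110, 239], [16, 99, 119], [16, 99, 118], [16, 102, 118], [16, 104, 120], [17, 97, 118], [12, 156, 141], [11, 109, 70], [12, 113, 72], [10, 131, 76], [10, 164, 95], [10, 160, 97], [10, 170, 93], [12, 186, 125], [15, 10, 49], [120, 8, 33], [23, 64, 16], [138, 7, 176], [150, 8, 151]]
```

The lid's outline matches the expected seated box within 1–2 px in both views, and the rose pod hasn't moved.

```bash
python3 -c "
from station import manip
print(manip.hand_in())"
```

```text
the job is handed in; nothing more can be done
None
```

I assembled the jar in the order asked (jar in the nest, sage-green pod, seal disc, lid fully down) and handed it in at about 29 s, with each part seating at its expected height and the rose pod unmoved; the hand-in gave no verdict.

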